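# Run a mixing jar on the bench paint mixer

### The arm

A 6-joint arm with a two-finger parallel gripper is mounted at the origin on the work surface. World frame = base frame: x ahead of the robot, y to its left, z up, the work surface at z = 0. Lengths are in mm, angles in degrees, forces in N, time in s.
With the tool pointing down it reaches from about 375 to 975 mm from the base axis. Payload 3.8 kg.
Tool frame: the origin (TCP) lies midway between the tips of the shut fingers; the grasp point (between the pads) lies 19 mm behind it; z points along the fingers, x is the direction in which the jaws open and shut, and the axes are right-handed (so a half turn about z gives the same grasp; the last joint's range is limited). The gripper opens to 88 mm and grips with 3 to 60 N. Pads are 18 mm wide; open, the fingers measure 123 mm over their backs; the gripper's body (75 mm by 187 mm) begins 45 mm behind the grasp point.
Start: joints at [-76.255, 15.12, 91.902, -0, 72.978, -2.114], TCP at [184.458, -649.302, 238.706] pointing down, gripper open.
Joint ranges: [-150.88, 150.88], [-54.13, 125.18], [17.81, 147.31], [-75.09, 255.09], [0, 152.58], [-146.25, 146.25]. Speed limits (degrees/s): [147.25, 147.25, 180, 180, 180, 180].

### API

Orientations are given as a 3x3 rotation matrix whose columns are the frame's x, y, z axes.
In Python, from plant import r gives the robot as it stands. The module is installed in compiled form; this text tells all that it offers.
- The arm moves only by the shell command python3 -m pendant 'ROWS' [FORCE]. ROWS is JSON, a list that holds one entry, the list of rows, each a list of 5 numbers: the opening, from 0 (shut) to 1 (fully open), then the shift along the tool's x, y, z in mm, then the turn about the tool's z in rad. A call has 1 to 5 rows; each row is the pose to reach, as a shift and turn from the pose commanded when the call began, along the tool's axes at that moment; what a row does not reach only later rows make up. A row lasts 1/12 s, in which the tool goes at most 41.7 mm and 7.16 degrees, less where a joint would pass 70% of its speed; a pose out of reach is approached as far as the arm can. A call with a gripper value outside its range is refused whole. The fingers move at their own pace and stop on an object; FORCE is the grip in N (left out, the last holds). Time passes only in rows, so rows that repeat a pose let the fingers close. It gives the time, the measured TCP pose, the force and the opening at its end, in the units of the state.
- r.observe(): the state, without advancing time (a new reading comes with each control period).
- r.read_camera(name): name is "side" or "top" or "wrist"; returns (picture, depth): 480x640x3 uint8, blue, green, red; 480x640 float32, mm along the optical axis (not along the pixel's ray), 0 where there is no reading.
- r.camera_params(name): a dict with "mtx" (3x3 intrinsics, pixels), "R" (3x3) and "t" (3): a world point X has camera coordinates R X + t. Camera axes: x right, y down, z forward; pixel columns grow to the right and rows downward; lengths in mm; the calibration is good to about 2 mm. The wrist camera is an equidistant fisheye: a pixel r from the principal point sees the ray r / f radians off the axis. A picture is of the moment at which its call begins: read the wrist's pose just before it. camera_params takes no time and is no camera call; for the wrist camera it gives the pose at the moment of the call.
- r.job_done(): hands the job in, once; it reports no verdict.
The state is a dict: "time": time; "joint_positions": joint angles; "qd": joint speeds; "joint_efforts": joint torques, N m; "ee_pos": TCP position; "orientation": TCP orientation; "force": force on the tool from outside, world axes, zero at the start; "ft_torque": the same for the moment, N m; "opening": finger opening in mm.
Only numpy, scipy, OpenCV 4.12 (cv2) and the standard library are available. Lean on these libraries where they do the work, as an engineer would, in place of code of your own. Each camera call takes 0.05 s, during which the arm holds its last target.

### The job

Stand the taller of the two white mixing jars in the mixer's socket with its lugs in the two entry slots, push it down against the spring, and turn it a quarter turn clockwise (seen from above) to its stop. The mixer only runs while the jar is kept pressed down, so finish still gripping the jar there, locked and pressed well down on the spring, and do not let go. Leave the other things on the desk as they stand.

Things in the scene. Friction and masses are not known exactly. Their poses are not given: they have to be found in the camera images.
- tall_jar: The jar to run: round white jar, smooth sides, 40 mm in diameter, 90 mm tall overall, 100 to 210 g, standing on its black collar (42 mm in diameter, the lowest 26 mm) with two bayonet lugs. Origin: centre of the underside, z up; x points along the lugs. A half turn makes no difference. Its place is swapped at random with the short jar's.
- tall_jar_top (a point): Centre of the top of the tall jar, 90 mm above its underside.
- tall_jar_lug (a point): Tip of one of the tall jar's two black lugs, 26 mm from the jar's axis along its x, 6 mm above the underside (the other is opposite). The lugs are 8 mm wide and lie between 3 and 8 mm above the underside.
- short_jar: Bystander: a mixing jar of the same make, same diameter and collar but only 62 mm tall. Leave it.
- mixer: The paint mixer, fixed: a grey round motor base, 116 mm in diameter at the foot, 82 mm at the top, 76 mm tall, with a round steel bayonet socket sunk in its top. Origin: centre of its underside, z up; -x is its front, where a low control pod (30 mm high) reaches 69 mm out. The entry slots lie at front and back, on its x axis; turned home, the lugs lie along its y axis.
- socket (a point): Centre of the socket's mouth, at the top of its steel ledge, 74 mm above the desk; axes as the mixer's. The hole between the ledges is 44 mm in diameter.
- entry (a point): Mouth of the front entry slot, 25 mm from the socket's centre at the height of the ledge's top (the other is opposite). The slots are 12 mm wide and a small raised pointer on the rim marks each. From here the lugs go down and then pass under the ledge (7 mm thick) as the jar is turned clockwise seen from above. The other way is blocked.
- locked (a point): Where one lug ends up, 25 mm from the socket's centre, a quarter turn (90 degrees) clockwise from the front entry slot, at the height of the ledge's underside, 67 mm above the desk. A solid stop just past it ends the turn; the other lug's place is opposite.
- plate (a joint): Travel of the sprung drive plate in the socket (m): 0 up (top 64 mm above the desk), 0.010 fully down. The jar's underside presses it: 4 N to start, 13 N fully down. The lugs pass under the ledge only beyond 0.005. Let go when locked, the jar rises to 0.002, into a notch above the lugs, and the mixer stops; it runs beyond 0.0065.
- bottle_a: Bystander: paint dropper bottle, 25 mm in diameter, 76 mm tall, on the desk between jars and mixer. Origin: centre of underside.
- bottle_b: Bystander: a second dropper bottle of the same size, behind the jars.
- paint_pot: Bystander: paint pot with black lid, 35 mm in diameter, 43 mm tall.
- figure: Bystander: grey model figure on a cork painting handle, 38 mm in diameter, 107 mm tall.
- rinse_pot: Bystander: empty glass rinsing cup, 72 mm in diameter, 75 mm tall.
- brush: Bystander: slim artist's brush, 180 mm long, 8 mm thick, lying on the desk between the arm and the jars.
There are look-alikes about, which are no part of the job. Leave any blue look-alike of the tall_jar alone.

How it is judged:
By the outcome, as a careful person would: the job done as asked, in the order asked, and still so for the second after the job is handed in, while the arm keeps its last pose, push and grip.
It also fails if it takes over 51 s, if anything falls off the work surface, if the arm or the gripper's body presses on something with over 40 N, if the wrist force passes 120 N, or if a joint passes its speed limit or range.

## Working session

There is one attempt and no reset: what is moved stays moved. The work goes in short steps, Python scripts to look and compute and a shell command to move; the robot and the scene stay as the last step left them, time stands still between calls to the robot, and variables do not carry over. Pictures are saved under pics/ and viewed, and the job is handed in when it is done.

```bash
mkdir -p pics; ls; python3 - <<'E'
from plant import r
import cv2,numpy as np
s=r.observe()
for k in s: print(k,np.round(s[k],3).tolist())
for n in ("top","side"):
    p,d=r.read_camera(n); cv2.imwrite(f"pics/{n}0.png",p); np.save(f"{n}0.npy",d)
    c=r.camera_params(n); print(n,{k:np.round(c[k],3).tolist() for k in c})
E
```

```text
pics
time 0.0
joint_positions [-76.256, 15.167, 91.981, -0.001, 72.978, -2.114]
qd [0.092, 0.044, 0.053, 0.001, -0.022, 0.002]
joint_efforts [-0.0, -50.21, -35.688, 0.073, 0.029, -0.0]
ee_pos [184.275, -648.618, 237.415]
orientation [[0.273, -0.962, -0.001], [-0.962, -0.273, 0.002], [-0.002, -0.0, -1.0]]
force [-0.758, 0.521, -1.032]
ft_torque [-0.024, 0.022, -0.03]
opening 88.354
top {'mtx': [[599.31, 0.0, 321.948], [0.0, 599.31, 239.227], [0.0, 0.0, 1.0]], 'R': [[-0.057, -0.998, 0.002], [-0.978, 0.056, -0.199], [0.199, -0.013, -0.98]], 't': [-21.269, 566.451, 1444.864]}
side {'mtx': [[484.442, 0.0, 314.899], [0.0, 484.442, 242.122], [0.0, 0.0, 1.0]], 'R': [[0.93, -0.368, 0.013], [-0.271, -0.708, -0.652], [0.249, 0.603, -0.758]], 't': [-534.282, 168.27, 1047.558]}
```

View pics/top0.png

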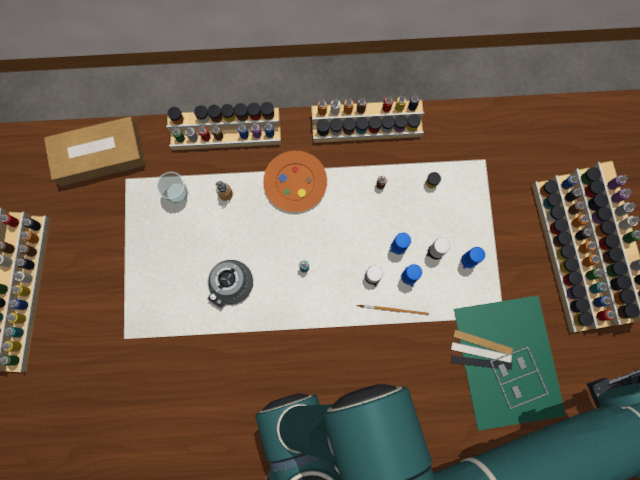

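View pics/side0.png

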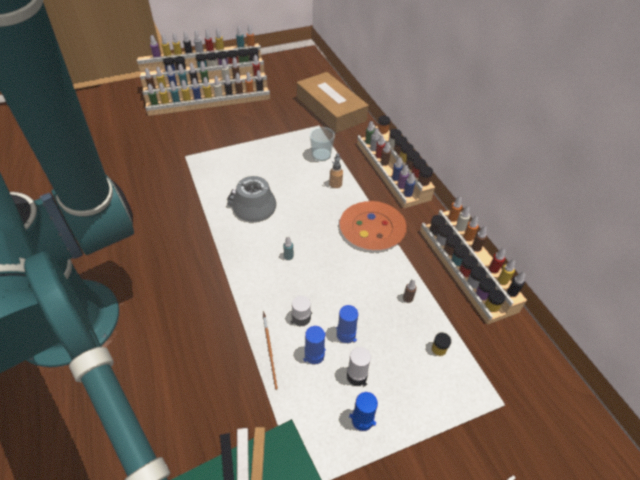

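The two white jars are at top pixels (438,248) and (374,274), or side pixels (358,367) and (301,312). Three blue look-alikes stand at top (401,243), (412,274) and (473,258). In the side view the jar at (358,367) looks like the taller one, so I'll check it with crops and depth.

```bash
cat > h.py <<'E'
import numpy as np,cv2
from plant import r
def cloud(n,d,c=None):
    c=c or r.camera_params(n); K,R,t=c["mtx"],c["R"],c["t"]
    v,u=np.mgrid[:480,:640]; P=np.stack([(u-K[0,2])/K[0,0]*d,(v-K[1,2])/K[1,1]*d,d],-1)
    return (P-t)@R
def proj(n,X):
    c=r.camera_params(n); p=c["mtx"]@(c["R"]@np.array(X,float)+c["t"]); return p[:2]/p[2]
def zoom(img,u0,v0,u1,v1,k): return cv2.resize(img[v0:v1,u0:u1],None,fx=k,fy=k,interpolation=cv2.INTER_CUBIC)
E
python3 - <<'E'
from h import *
top=cv2.imread("pics/top0.png"); side=cv2.imread("pics/side0.png")
A=zoom(top,350,225,490,325,5);cv2.imwrite("pics/c1.png",A)
B=zoom(side,270,285,400,435,4);cv2.imwrite("pics/c2.png",B)
cv2.imwrite("pics/c3.png",zoom(top,190,250,270,310,8))
d=np.load("top0.npy"); P=cloud("top",d)
ds=np.load("side0.npy"); Q=cloud("side",ds)
print("desk z",np.median(P[290:300,300:340,2]),np.median(Q[270:300,330:350,2]))
for n,C,im,px in(("top",P,top,[(438,243),(374,271),(401,240),(412,271),(473,254),(227,280)]),("side",Q,side,[(359,355),(301,304),(252,185)])):
    for u,v in px: print(n,(u,v),np.round(C[v,u],1))
# jar tops: cluster by height
def cl(C,c,rad,zlo,zhi):
    m=(np.hypot(C[...,0]-c[0],C[...,1]-c[1])<rad)&(C[...,2]>zlo)&(C[...,2]<zhi); return C[m]
for nm,px in(("white1",(438,243)),("white2",(374,271))):
    c=P[px[1],px[0]]
    for n,C in(("top",P),("side",Q)):
        q=cl(C,c,40,c[2]-4,c[2]+6)
        print(nm,n,len(q),np.round((q.min(0)+q.max(0))/2,1),np.round(q.mean(0),1),np.round(np.ptp(q,0),1))
E
```

```text
desk z 0.18689017066981356 -0.10731683785080755
top (438, 243) [ 531.8 -335.8   91.7]
top (374, 271) [ 474.9 -176.5   70. ]
top (401, 240) [ 545.7 -247.1   84.7]
top (412, 271) [ 466.5 -266.3   91.7]
top (473, 254) [ 499.5 -417.9   93.2]
top (227, 280) [473.6 185.1  67. ]
side (359, 355) [ 525.6 -344.1   91.1]
side (301, 304) [ 470.8 -181.8   62.3]
side (252, 185) [483.7 217.4  49. ]
white1 top 149 [ 525.5 -343.3   92.5] [ 525.6 -343.4   91.3] [38.3 38.9  9.4]
white1 side 280 [ 526.1 -345.9   90.7] [ 526.  -346.6   89.8] [37.8 38.   6.2]
white2 top 23 [ 469.  -176.5   68.7] [ 465.6 -177.8   67.6] [32.6 35.2  5.3]Traceback (most recent call last):
  File "<stdin>", line 18, in <module>
    return umr_minimum(a, axis, None, out, keepdims, initial, where)
ValueError: zero-size array to reduction operation minimum which has no identity
```

View pics/c1.png

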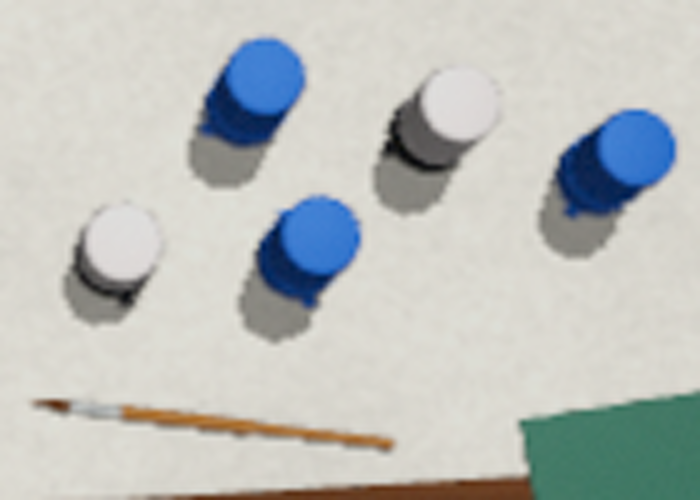

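View pics/c2.png

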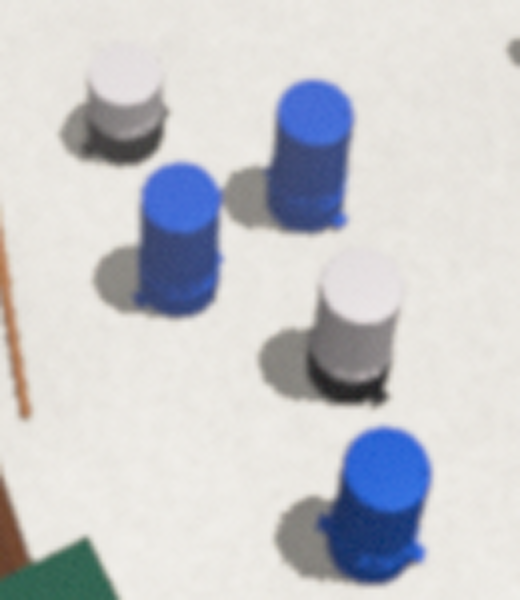

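View pics/c3.png

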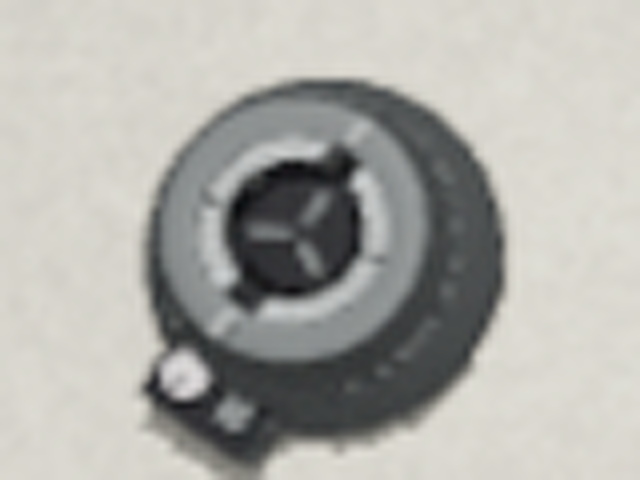

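The crops settle it: the tall white jar is at top pixel (438,248) with its top at z≈91, and one lug shows at side pixel (365,384). The mixer's slots are at top pixels of about (233,270) and (221,286). Next I'll work out poses, then move over the jar for a wrist view.

```bash
cat >> h.py <<'E'
def back(n,u,v,z):
    c=r.camera_params(n); K,R,t=c["mtx"],c["R"],c["t"]
    ray=R.T@np.linalg.solve(K,[u,v,1.]); o=-R.T@t; return o+ray*(z-o[2])/ray[2]
def rel(X,yaw=None):
    """shift in tool axes to world TCP X; turn about tool z to make jaw x-axis at world yaw (deg)"""
    s=r.observe(); p=np.array(s["ee_pos"]);O=np.array(s["orientation"])
    y=np.degrees(np.arctan2(O[1,0],O[0,0]))
    print("t",round(s["time"],2),"tcp",p.round(1),"yaw",y.round(2),"f",np.round(s["force"],1),"open",np.round(s["opening"],1),"j6",np.round(s["joint_positions"][5],1))
    print("shift",(O.T@(np.array(X)-p)).round(1))
    if yaw is not None:
        dy=(y-yaw+180)%360-180  # tool z down: + turn = clockwise from above
        print("turn rad",np.radians(dy).round(4))
E
python3 - <<'E'
from h import *
d=np.load("top0.npy"); P=cloud("top",d); ds=np.load("side0.npy"); Q=cloud("side",ds)
print("lug",back("side",365,384.2,6).round(1),back("top",428,254.4,6).round(1))
a=back("top",233.1,270,74);b=back("top",220.6,286.5,74);print("slots",a.round(1),b.round(1),((a+b)/2).round(1),np.degrees(np.arctan2(*(a-b)[1::-1])))
for n,C in(("top",P),("side",Q)):
    m=(np.hypot(C[...,0]-475,C[...,1]-190)<70)&(C[...,2]>71)&(C[...,2]<85);q=C[m]
    (cx,cy),rad=cv2.minEnclosingCircle(q[:,:2].astype(np.float32));print(n,"ring",len(q),cx,cy,rad,np.median(q[:,2]))
rel([526,-345,250],None)
E
```

```text
lug [ 535.1 -368.     6. ] [ 519.2 -325.1    6. ]
slots [496.4 168.5  74. ] [457.5 200.   74. ] [477.  184.3  74. ] -39.04511736575914
top ring 557 475.5643615722656 185.68788146972656 42.592063903808594 74.98001320938397
side ring 425 475.38287353515625 184.48406982421875 43.25149154663086 74.38008873287929
t 0.1 tcp [ 184.3 -648.7  237.5] yaw -74.14 f [ 0.3  0.1 -0.3] open 88.2 j6 -2.1
shift [-198.8 -411.7  -12. ]
```

The lugs seen from both sides give a jar axis near (526,-345.5) and a lug line at about 110° (or -70°). The mixer is near (475.5,185) with its x axis at about -39°. I'll use jaw yaw -20°, which clears the blue neighbours.

```bash
python3 -m pendant '[[[1,-16,-34,0,-0.1],[1,-32,-68,0,-0.2],[1,-48,-102,0,-0.3],[1,-64,-136,0,-0.4],[1,-80,-170,0,-0.5]]]'; python3 -c "
from h import *
rel([526,-345,250],-20)"
```

```text
time: 0.52
ee_pos: [326.9, -524.4, 238.1]
orientation: [[0.704, -0.71, -0.0], [-0.71, -0.704, 0.001], [-0.001, -0.0, -1.0]]
force: [0.4, -0.5, 1.0]
opening: 87.6
t 0.52 tcp [ 326.9 -524.4  238.1] yaw -45.25 f [ 0.4 -0.5  1. ] open 87.6 j6 -15.1
shift [  12.8 -267.7  -11.8]
turn rad -0.4407
```

```bash
python3 -m pendant '[[[1,2,-38,-2,-0.09],[1,4,-76,-4,-0.18],[1,6,-114,-6,-0.27],[1,8,-152,-8,-0.36],[1,10,-190,-10,-0.44]]]' >/dev/null; python3 -c "
from h import *
rel([526,-345,250],-20)
p,d=r.read_camera('wrist'); cv2.imwrite('pics/w1.png',p); np.save('w1.npy',d)
c=r.camera_params('wrist');print({k:np.round(c[k],3).tolist() for k in c})"
```

```text
t 0.93 tcp [ 469.5 -398.1  248.4] yaw -20.03 f [ 0.9 -0.1 -0.1] open 88.1 j6 -22.6
shift [ 34.8 -69.3  -1.6]
turn rad -0.0006
{'mtx': [[371.648, 0.0, 323.201], [0.0, 371.648, 243.846], [0.0, 0.0, 1.0]], 'R': [[0.942, -0.336, 0.002], [-0.32, -0.895, 0.311], [-0.102, -0.294, -0.95]], 't': [-580.28, -245.503, 333.355]}
```

View pics/w1.png

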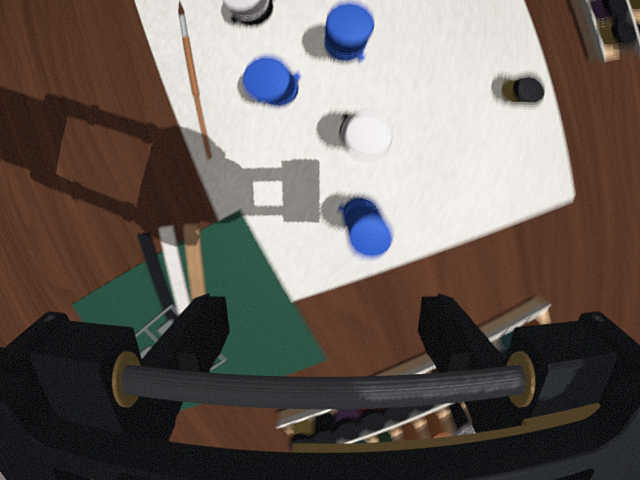

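The wrist view shows the tall jar's top at (367,135), the short jar at (247,5), the blue jars at (350,30), (270,80) and (368,235), and the brush at left. I'll measure the jar from the wrist depth.

```bash
cat >> h.py <<'E'
def wrays(c,u,v):
    K=c["mtx"]; x=(u-K[0,2])/K[0,0]; y=(v-K[1,2])/K[1,1]; th=np.hypot(x,y); s=np.sin(th)/np.maximum(th,1e-9)
    return np.stack([x*s,y*s,np.cos(th)],-1)
def wcloud(d,c):
    v,u=np.mgrid[:480,:640]; g=wrays(c,u,v); return (g*(d/g[...,2])[...,None]-c["t"])@c["R"]
def wback(c,u,v,z):
    ray=wrays(c,np.float64(u),np.float64(v))@c["R"]; o=-c["R"].T@c["t"]; return o+ray*(z-o[2])/ray[2]
def wproj(c,X):
    p=c["R"]@np.array(X,float)+c["t"]; th=np.arctan2(np.hypot(p[0],p[1]),p[2]); e=p[:2]/np.hypot(p[0],p[1])
    return c["mtx"][:2,2]+e*th*c["mtx"][0,0]
def topcircle(im,u0,v0,u1,v1,f,z,thr=170):
    """ellipse contour of white jar top -> world circle"""
    s=im[v0:v1,u0:u1].min(2); m=(s>thr).astype(np.uint8)
    return m
E
cat > w.py <<'E'
from h import *
c=r.camera_params('wrist')
im=cv2.imread("pics/w1.png"); d=np.load("w1.npy"); P=wcloud(d,c)
for (u,v) in((367,133),(250,180),(420,180)):print((u,v),P[v,u].round(1))
q=P[(np.hypot(P[...,0]-526,P[...,1]+345)<32)&(P[...,2]>82)&(P[...,2]<98)]
(cx,cy),rad=cv2.minEnclosingCircle(q[:,:2].astype(np.float32));print(len(q),cx,cy,rad,np.median(q[:,2]),q.mean(0))
cv2.imwrite("pics/w1c.png",zoom(im,300,90,420,180,6))
print(wproj(c,[526,-345.5,90]))
E
python3 w.py
```

```text
(367, 133) [ 534.6 -333.5   90.5]
(250, 180) [ 409.8 -343.5    1. ]
(420, 180) [ 583.8 -404.9    0.8]
1794 533.2736206054688 -337.90887451171875 20.186140060424805 90.22914029171845 [ 532.9738294  -337.71062791   90.09922376]
[361.6967246  150.07680203]
```

View pics/w1c.png

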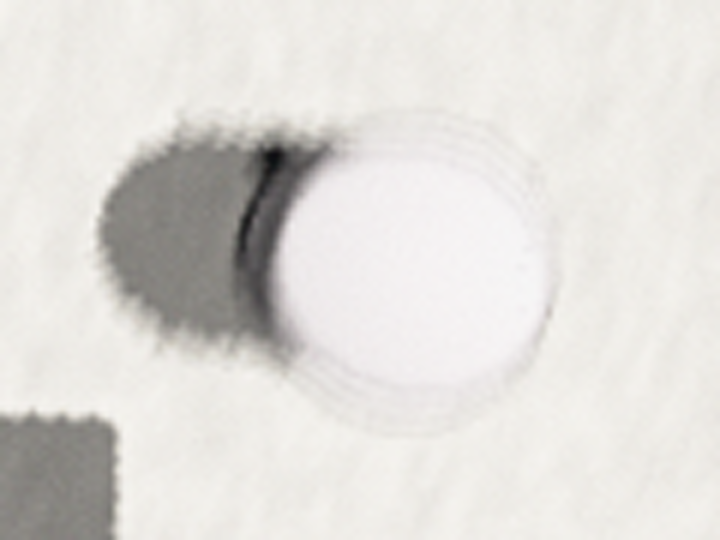

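That offset comes from pairing the picture with a later camera pose while the arm was still settling. I'll retake it at rest.

```bash
cat > w.py <<'E'
from h import *
import sys
def shot(name):
    c=r.camera_params('wrist'); s=r.observe(); p,d=r.read_camera('wrist'); cv2.imwrite(f'pics/{name}.png',p)
    print("cam at",(-c["R"].T@c["t"]).round(1),"tcp",np.round(s["ee_pos"],1)); return c,p,wcloud(d,c)
def circ(P,c0,R,z0,z1):
    q=P[(np.hypot(P[...,0]-c0[0],P[...,1]-c0[1])<R)&(P[...,2]>z0)&(P[...,2]<z1)]
    (cx,cy),rad=cv2.minEnclosingCircle(q[:,:2].astype(np.float32));print(len(q),round(cx,1),round(cy,1),round(rad,1),np.median(q[:,2]).round(1),q.mean(0).round(1))
E
python3 - <<'E'
from w import *
c,p,P=shot("w2"); circ(P,(526,-345),32,82,98)
for (u,v) in((250,180),(420,180)):print((u,v),P[v,u].round(1))
rel([526,-345,200],-20)
E
```

```text
cam at [ 502.2 -316.4  394.6] tcp [ 474.6 -393.5  248.8]
1771 528.0 -343.5 20.0 89.3 [ 527.7 -343.    89.2]
(250, 180) [ 409.4 -343.7   -0.8]
(420, 180) [ 5.840e+02 -4.051e+02 -3.000e-01]
t 1.03 tcp [ 472.3 -395.9  248.6] yaw -19.88 f [-1.5 -0.5  0.2] open 88.5 j6 -22.5
shift [ 33.2 -66.1  48.8]
turn rad 0.0022
```

```bash
python3 -m pendant '[[[1,8,-16,15,0],[1,17,-33,30,0],[1,25,-50,45,0],[1,33.5,-67,60,0],[1,33.5,-67,60,0]]]' ; python3 -m pendant '[[[1,0,0,0,0],[1,0,0,0,0]]]' >/dev/null; python3 - <<'E'
from w import *
c,p,P=shot("w3"); circ(P,(526,-345),32,82,98)
rel([526.8,-344,46],-20)
E
```

```text
time: 1.45
ee_pos: [522.7, -345.5, 184.3]
orientation: [[0.938, -0.346, -0.005], [-0.346, -0.938, 0.005], [-0.006, -0.003, -1.0]]
force: [-0.7, 0.2, -0.2]
opening: 87.9
cam at [ 551.9 -271.9  334.2] tcp [ 522.8 -349.3  188.8]
2466 528.3 -343.1 20.1 89.2 [ 528.6 -342.1   89. ]
t 1.67 tcp [ 522.9 -349.7  189.5] yaw -20.33 f [-0.3 -1.5  0.6] open 87.8 j6 -15.7
shift [  1.5  -6.8 143.5]
turn rad -0.0058
```

View pics/w3.png

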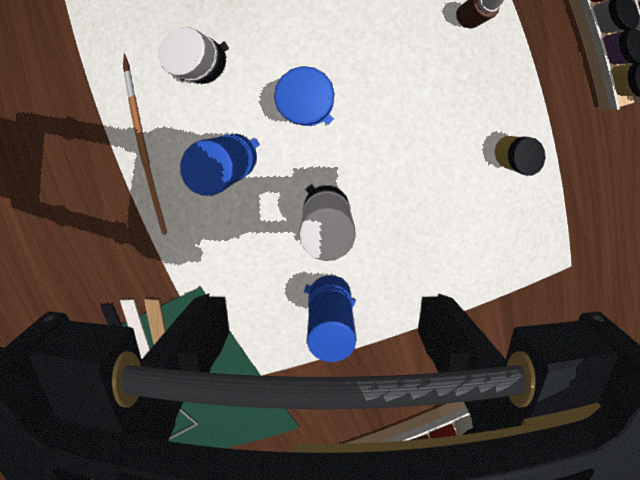

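The wrist view shows the tall jar between the jaws at (327,225) with a lug at (311,189). The nearest blue jar, at (330,320), is off the jaw axis.

```bash
python3 - <<'E'
from w import *
c=r.camera_params('wrist'); p=cv2.imread('pics/w3.png'); cv2.imwrite("pics/w3c.png",zoom(p,290,175,370,235,9))
print("base px",wproj(c,[528,-343.4,6]))
for a in(90,100,110,120):
    print(a,wproj(c,[528+26*np.cos(np.radians(a)),-343.4+26*np.sin(np.radians(a)),8]).round(1))
E
```

```text
base px [325.34833412 207.38572487]
90 [315.2 181.2]
100 [310.6 183.3]
110 [306.5 186.2]
120 [302.9 189.8]
```

View pics/w3c.png

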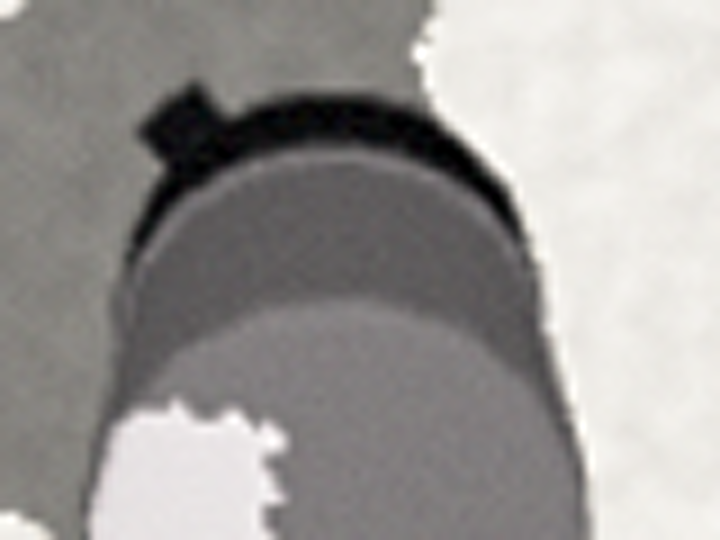

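```bash
python3 -m pendant '[[[1,0,-3,30,0],[1,1,-6,65,0],[1,2,-6.5,100,0],[1,2,-6.5,130,0],[1,2,-6.5,143,0]]]' ; python3 -m pendant '[[[1,0,0,0,0],[1,0,0,0,0]]]' >/dev/null; python3 - <<'E'
from w import *
rel([527.6,-343.8,46],-20)
c,p,P=shot("w4")
E
```

```text
time: 2.08
ee_pos: [524.7, -342.8, 42.3]
orientation: [[0.938, -0.348, -0.004], [-0.348, -0.938, 0.003], [-0.005, -0.001, -1.0]]
force: [-1.2, 0.0, -0.1]
opening: 88.1
t 2.25 tcp [ 527.4 -344.1   46.4] yaw -20.34 f [0.3 0.5 0.2] open 88.2 j6 -15.0
shift [ 0.1 -0.3  0.4]
turn rad -0.0059
cam at [ 556.5 -266.7  191.8] tcp [ 527.4 -344.1   46.4]
```

Aligned to within about 0.5 mm. I'll close the grip and check again.

```bash
python3 -m pendant '[[[0.3,0,0,0,0],[0.3,0,0,0,0],[0.3,0,0,0,0],[0.3,0,0,0,0],[0.3,0,0,0,0]]]' 50; python3 -m pendant '[[[0.3,0,0,0,0],[0.3,0,0,0,0],[0.3,0,0,0,0],[0.3,0,0,0,0],[0.3,0,0,0,0]]]' 50;
```

```text
time: 2.72
ee_pos: [527.8, -343.4, 46.5]
orientation: [[0.938, -0.347, 0.001], [-0.347, -0.938, -0.001], [0.001, 0.0, -1.0]]
force: [0.2, 0.7, 0.1]
opening: 57.2
time: 3.13
ee_pos: [527.4, -343.1, 45.7]
orientation: [[0.938, -0.347, -0.0], [-0.347, -0.938, 0.0], [-0.0, -0.0, -1.0]]
force: [1.0, -0.1, 0.5]
opening: 38.7
```

```bash
python3 -m pendant '[[[0,0,0,0,0],[0,0,0,0,0],[0,0,0,0,0]]]' 50; python3 - <<'E'
from w import *
rel([527.6,-343.8,46],-20)
c,p,P=shot("w5")
E
```

```text
time: 3.38
ee_pos: [527.4, -343.1, 45.7]
orientation: [[0.938, -0.347, -0.0], [-0.347, -0.938, 0.0], [-0.0, -0.0, -1.0]]
force: [-0.1, 0.8, 1.0]
opening: 39.3
t 3.38 tcp [ 527.4 -343.1   45.7] yaw -20.28 f [-0.1  0.8  1. ] open 39.3 j6 -15.0
shift [ 0.4  0.6 -0.3]
turn rad -0.005
cam at [ 556.5 -265.8  191.1] tcp [ 527.4 -343.1   45.7]
```

View pics/w5.png

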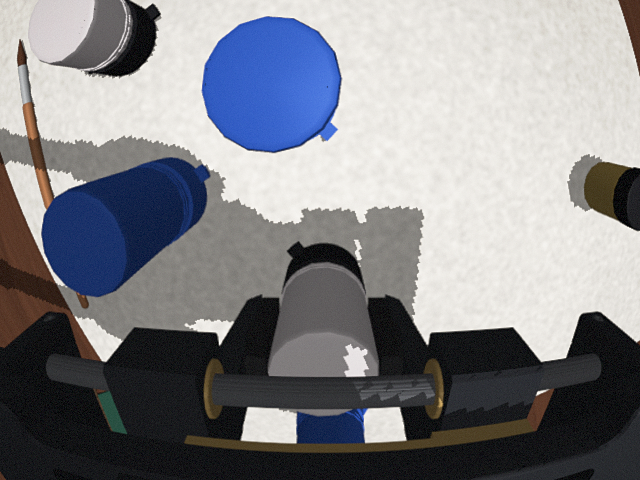

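The jar is gripped and one lug shows in the wrist view at (297,250). From this view I'll measure the jar's axis and lug angle relative to the tool.

```bash
cat > ov.py <<'E'
from w import *
def overlay(name,c,p,cx,cy,z0,a,box,k):
    x0,y0,x1,y1=box; im=zoom(p,*box,k)
    def line(pts,col):
        q=np.array([wproj(c,X) for X in pts]); q=((q-[x0,y0]+.5)*k).astype(int); cv2.polylines(im,[q.reshape(-1,1,2)],False,col,1)
    th=np.radians(np.arange(0,361,5))
    for R,z,col in((21,z0,(0,255,0)),(21,z0+26,(0,255,255)),(20,z0+90,(255,0,255))): line([[cx+R*np.cos(t),cy+R*np.sin(t),z] for t in th],col)
    for aa in(a,a+180):
        A=np.radians(aa);e=np.array([np.cos(A),np.sin(A)]);n=np.array([-e[1],e[0]])
        for z in(z0+3,z0+8): line([[*(np.array([cx,cy])+R*e+w*n),z] for R,w in((20,4),(26,4),(26,-4),(20,-4))],(0,0,255))
    cv2.imwrite(f"pics/{name}.png",im)
E
python3 - <<'E'
from ov import *
c=r.camera_params('wrist'); p=cv2.imread("pics/w5.png")
overlay("o5",c,p,527.6,-343.5,0,108,(260,230,400,335),5)
E
```

```text
(no output)
```

View pics/o5.png

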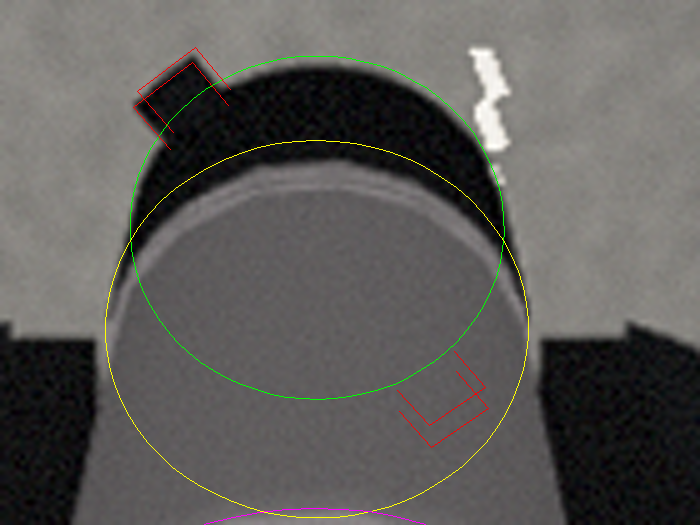

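```bash
python3 - <<'E'
from ov import *
c=r.camera_params('wrist'); p=cv2.imread("pics/w5.png")
overlay("o5b",c,p,527.4,-344.7,0,107.5,(260,230,400,335),5)
E
```

```text
(no output)
```

View pics/o5b.png

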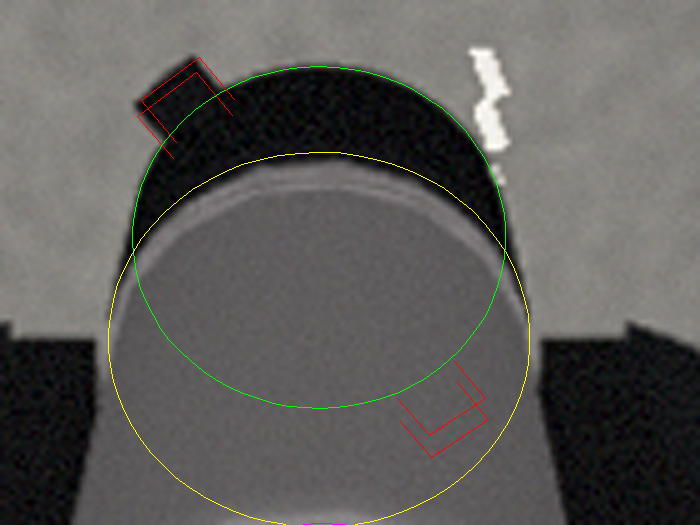

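The fit is good: the jar axis in the wrist-camera frame sits at TCP + (0.5,1.5) mm in tool axes, and the lug line is at jaw yaw + 127.8°. Now I'll lift.

```bash
python3 -m pendant '[[[0,0,0,-20,0],[0,0,0,-50,0],[0,0,0,-85,0],[0,0,0,-120,0],[0,0,0,-145,0]]]' 50; python3 -m pendant '[[[0,-10,-22,0,0],[0,-25,-55,0,0],[0,-40,-88,0,0],[0,-55,-121,0,-0.05],[0,-70,-154,0,-0.1]]]' 50; python3 -c "
from h import *
rel([494,107,190],13.2)"
```

```text
time: 3.85
ee_pos: [528.1, -343.7, 193.7]
orientation: [[0.938, -0.347, 0.002], [-0.347, -0.938, -0.002], [0.003, 0.001, -1.0]]
force: [0.5, -0.8, -0.9]
opening: 39.0
time: 4.27
ee_pos: [514.5, -173.1, 190.4]
orientation: [[0.968, -0.25, -0.0], [-0.25, -0.968, 0.0], [-0.0, -0.0, -1.0]]
force: [0.1, 0.9, -1.5]
opening: 39.1
t 4.27 tcp [ 514.5 -173.1  190.4] yaw -14.47 f [ 0.1  0.9 -1.5] open 39.1 j6 -6.8
shift [ -89.8 -266.1    0.5]
turn rad -0.4829
```

```bash
python3 -m pendant '[[[0,-12,-36,0,-0.08],[0,-24,-72,0,-0.16],[0,-36,-108,0,-0.24],[0,-48,-144,0,-0.32],[0,-60,-180,0,-0.4]]]' 50 >/dev/null; python3 -c "
from h import *
rel([494,107,190],13.2)"
```

```text
t 4.68 tcp [501.5  16.5 190.5] yaw 8.58 f [ 1.6 -0.  -0.7] open 39.2 j6 -9.5
shift [  6.  -90.6   0.5]
turn rad -0.0807
```

```bash
python3 -m pendant '[[[0,2,-32,0,-0.04],[0,4,-64,0,-0.08],[0,6,-86,0,-0.08],[0,6,-88,0,-0.08],[0,6,-88,0,-0.08]]]' 50 >/dev/null;python3 -m pendant '[[[0,0,0,0,0],[0,0,0,0,0],[0,0,0,0,0]]]' 50 >/dev/null; python3 - <<'E'
from ov import *
rel([494,107,190],13.2)
c,p,P=shot("w6"); circ(P,(475,185),60,70,85)
np.savez("w6.npz",P=P,**c)
E
```

```text
t 5.35 tcp [495.5 101.5 190.6] yaw 12.85 f [ 0.2 -0.7 -0.7] open 38.9 j6 -4.1
shift [-0.3 -5.7  0.6]
turn rad -0.0061
cam at [477.5 182.  336. ] tcp [495.5 101.5 190.6]
7286 478.2 187.5 42.0 75.0 [478.1 187.6  74.8]
```

View pics/w6.png

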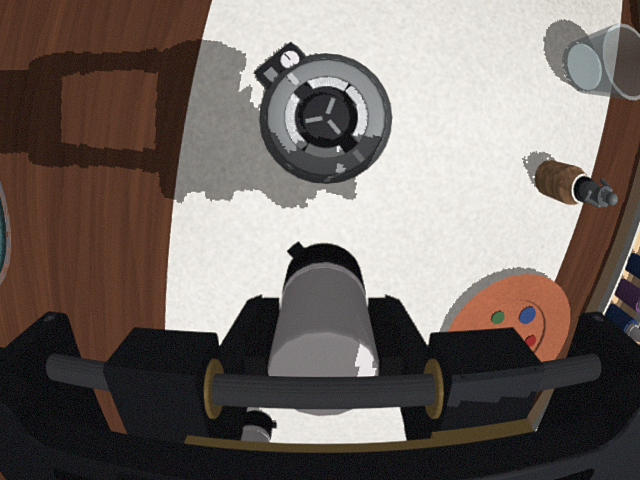

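The jar hasn't slipped; its outline is unchanged. The socket is at (326,117), with slots at (300,88) and (352,145). I'll overlay a model to refine its centre and angle.

```bash
cat >> ov.py <<'E'
def sock(name,c,p,cx,cy,a,box,k,z=74):
    x0,y0,x1,y1=box; im=zoom(p,*box,k)
    def line(pts,col):
        q=np.array([wproj(c,X) for X in pts]); q=((q-[x0,y0]+.5)*k).astype(int); cv2.polylines(im,[q.reshape(-1,1,2)],False,col,1)
    th=np.radians(np.arange(0,361,5))
    for R,zz,col in((22,z,(0,255,0)),(41,76,(0,255,255))): line([[cx+R*np.cos(t),cy+R*np.sin(t),zz] for t in th],col)
    for aa in(a,a+180):
        A=np.radians(aa);e=np.array([np.cos(A),np.sin(A)]);n=np.array([-e[1],e[0]])
        line([[*(np.array([cx,cy])+R*e+w*n),z] for R,w in((20,6),(28,6),(28,-6),(20,-6))],(0,0,255))
        line([[*(np.array([cx,cy])+R*e),76] for R in(28,41)],(255,0,255))
    cv2.imwrite(f"pics/{name}.png",im)
E
python3 - <<'E'
from ov import *
c=np.load("w6.npz"); p=cv2.imread("pics/w6.png")
sock("s6",c,p,478.1,187.6,-39,(255,45,400,190),4)
E
```

```text
(no output)
```

View pics/s6.png

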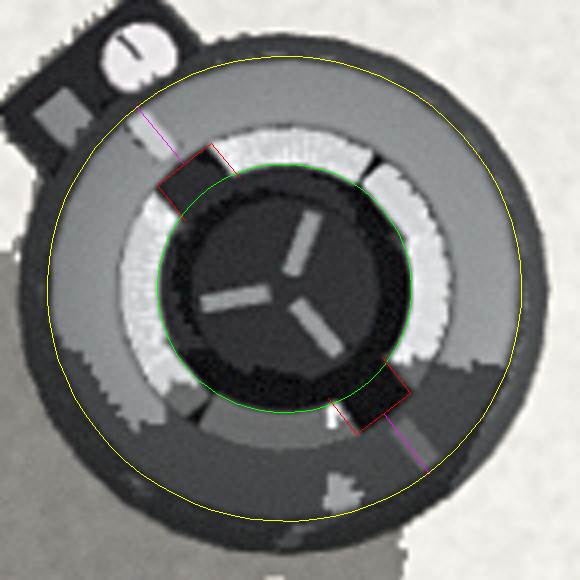

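```bash
python3 - <<'E'
from ov import *
c=np.load("w6.npz"); p=cv2.imread("pics/w6.png")
sock("s6b",c,p,478.1,187.6,-36.5,(255,45,400,190),4)
E
```

```text
(no output)
```

View pics/s6b.png

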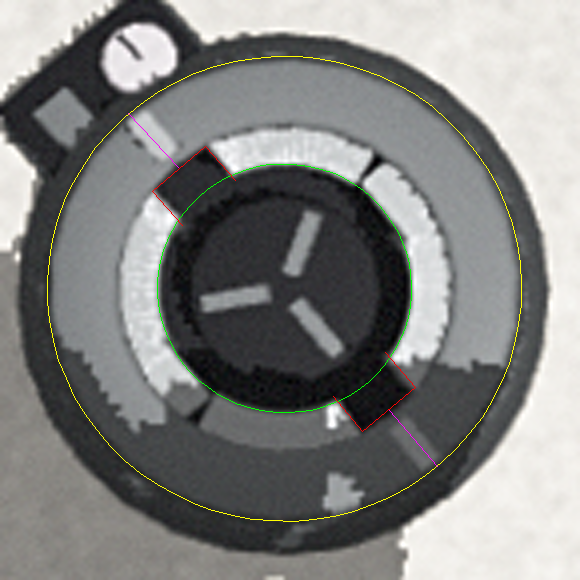

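```bash
python3 -c "
from h import *
rel([477.2,188.9,150],15.2)"
```

```text
t 5.4 tcp [495.6 101.6 190.7] yaw 12.84 f [ 0.1 -0.6 -1.1] open 38.9 j6 -4.1
shift [  1.5 -89.2  40.6]
turn rad -0.0411
```

```bash
python3 -m pendant '[[[0,0.5,-30,0,-0.01],[0,1,-60,12,-0.02],[0,1.5,-86,25,-0.041],[0,1.5,-89,40,-0.041],[0,1.5,-89,40,-0.041]]]' 50 >/dev/null;python3 -m pendant '[[[0,0,0,0,0],[0,0,0,0,0],[0,0,0,0,0],[0,0,0,0,0]]]' 50 >/dev/null; python3 - <<'E'
from ov import *
rel([477.2,188.9,150],15.2)
c,p,P=shot("w7"); np.savez("w7.npz",P=P,**c); rel([477.2,188.9,150],15.2)
E
```

```text
t 6.15 tcp [478.  189.3 151.8] yaw 15.22 f [ 0.5  0.6 -0.7] open 39.2 j6 3.6
shift [-0.8  0.1  1.8]
turn rad 0.0003
cam at [456.3 268.8 297.2] tcp [478.  189.3 151.8]
t 6.2 tcp [477.8 189.3 151.7] yaw 15.23 f [ 0.1  0.4 -1. ] open 38.9 j6 3.6
shift [-0.7  0.2  1.7]
turn rad 0.0004
```

View pics/w7.png

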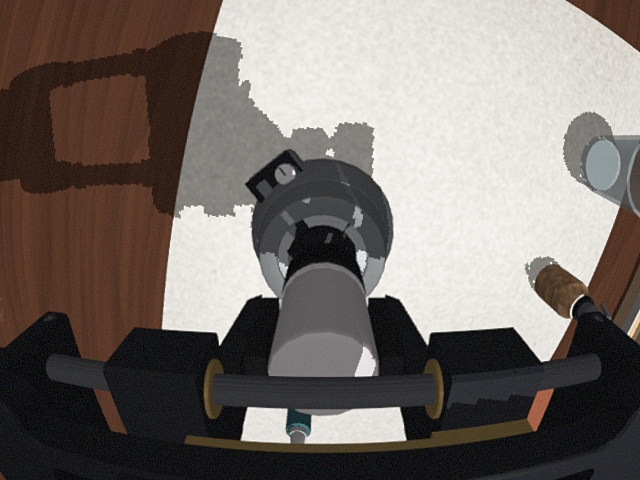

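```bash
python3 - <<'E'
from ov import *
c=np.load("w7.npz"); p=cv2.imread("pics/w7.png")
sock("s7",c,p,478.1,187.6,-37,(245,145,400,300),4)
q=cv2.imread("pics/s7.png")
overlay("o7",c,p,478+.876,189.3-1.32,106,143,(245,145,400,300),4)
cv2.imwrite("pics/s7.png",cv2.addWeighted(q,.5,cv2.imread("pics/o7.png"),.5,0))
E
```

```text
(no output)
```

View pics/s7.png

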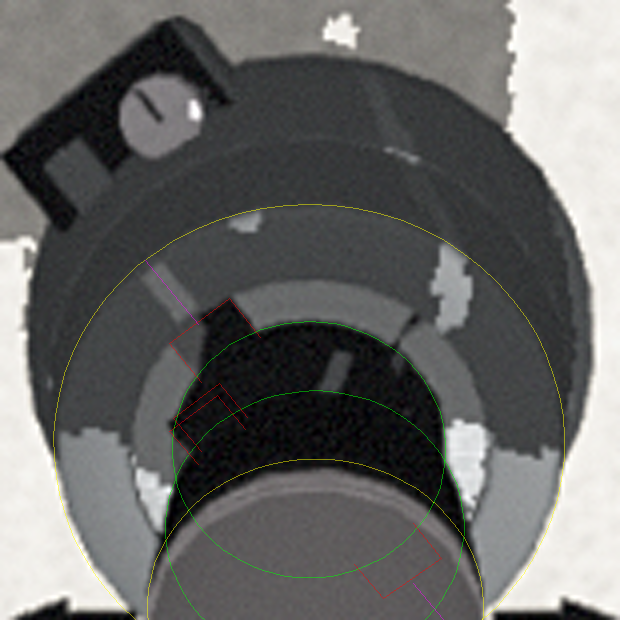

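The overlays agree with the socket and jar to within about 0.5 mm. I'll descend to just above the mouth, correcting x slightly.

```bash
python3 -m pendant '[[[0,-0.5,0,7,0],[0,-0.6,0.1,14,0],[0,-0.6,0.1,21,0],[0,-0.6,0.1,25,0],[0,-0.6,0.1,26,0]]]' 50 >/dev/null;python3 -m pendant '[[[0,0,0,0,0],[0,0,0,0,0],[0,0,0,0,0],[0,0,0,0,0]]]' 50 >/dev/null; python3 - <<'E'
from ov import *
rel([477.2,188.9,110],15.2)
c,p,P=shot("w8"); np.savez("w8.npz",P=P,**c); s=r.observe(); t=s["ee_pos"]; rel([477.2,188.9,110],15.2)
sock("s8",c,p,478.1,187.6,-37,(245,175,400,330),4)
q=cv2.imread("pics/s8.png")
overlay("o8",c,p,t[0]+.876,t[1]-1.32,t[2]-46,143,(245,175,400,330),4)
cv2.imwrite("pics/s8.png",cv2.addWeighted(q,.5,cv2.imread("pics/o8.png"),.5,0))
E
```

```text
t 6.95 tcp [476.7 189.7 125.1] yaw 15.3 f [-0.3 -0.3 -0.6] open 39.3 j6 3.6
shift [ 0.3  1.  15.1]
turn rad 0.0018
cam at [455.1 269.2 270.5] tcp [476.7 189.7 125.1]
t 7.0 tcp [476.7 189.7 125.1] yaw 15.3 f [-0.6  0.3 -0.6] open 39.0 j6 3.6
shift [ 0.2  0.9 15.1]
turn rad 0.0018
```

View pics/s8.png

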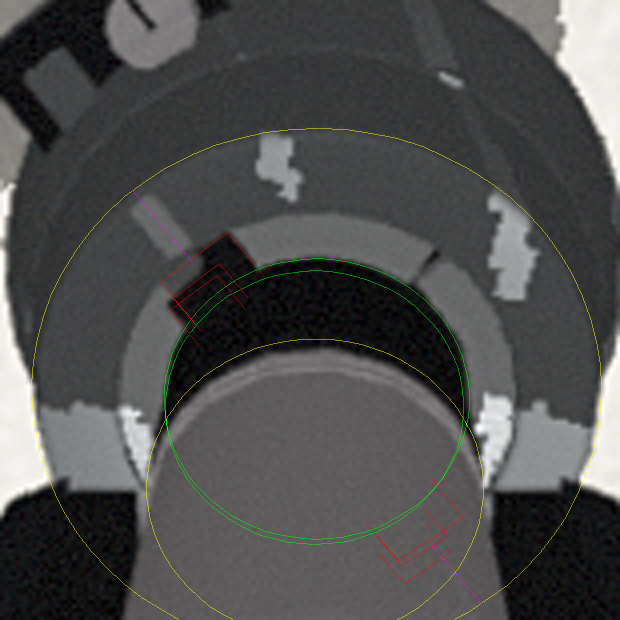

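```bash
python3 -m pendant '[[[0,0.2,0.7,1,0],[0,0.2,0.7,3,0],[0,0.2,0.7,5,0],[0,0.2,0.7,7,0],[0,0.2,0.7,8,0]]]' 50 >/dev/null;python3 -m pendant '[[[0,0,0,0,0],[0,0,0,0,0],[0,0,0,0,0]]]' 50 >/dev/null; python3 - <<'E'
from ov import *
rel([477.2,188.9,110],15.2); print(r.observe()["ft_torque"])
c,p,P=shot("w9"); cv2.imwrite("pics/w9c.png",zoom(p,245,195,400,320,5))
E
```

```text
t 7.67 tcp [476.8 189.  116.7] yaw 15.3 f [ 0.1 -0.1 -0.3] open 39.0 j6 3.5
shift [0.4 0.2 6.7]
turn rad 0.0018
[ 0.01113925 -0.13410548  0.06449026]
cam at [455.3 268.5 262.1] tcp [476.8 189.  116.7]
```

View pics/w9c.png

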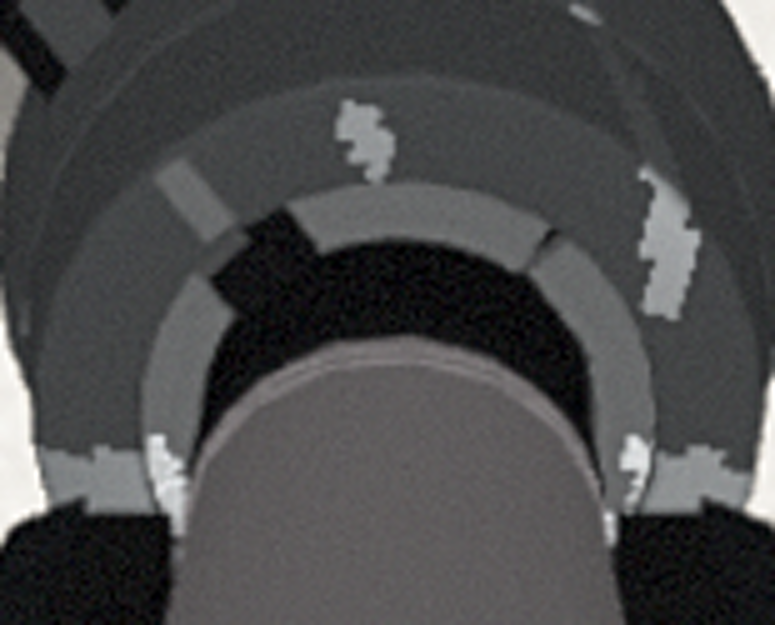

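No contact force, and the collar tip is inside the mouth (underside at z≈71). I'll continue slowly into the slots.

```bash
python3 -m pendant '[[[0,0.2,0,1,0],[0,0.2,0,2,0],[0,0.2,0,3.5,0],[0,0.2,0,5,0],[0,0.2,0,5,0]]]' 50;python3 -m pendant '[[[0,0,0,0,0],[0,0,0,0,0]]]' 50 ; python3 -c "
from h import *
rel([477.2,188.9,110],15.2)
c=r.observe();print(np.round(c['ft_torque'],2))"
```

```text
time: 8.13
ee_pos: [476.7, 188.9, 111.3]
orientation: [[0.965, 0.264, -0.001], [0.264, -0.965, -0.0], [-0.001, 0.0, -1.0]]
force: [1.0, -0.1, -0.6]
opening: 38.7
time: 8.3
ee_pos: [476.9, 189.0, 111.7]
orientation: [[0.965, 0.264, -0.0], [0.264, -0.965, -0.0], [-0.0, -0.0, -1.0]]
force: [0.5, -0.3, -1.3]
opening: 39.4
t 8.3 tcp [476.9 189.  111.7] yaw 15.3 f [ 0.5 -0.3 -1.3] open 39.4 j6 3.5
shift [0.2 0.2 1.7]
turn rad 0.0017
[-0.05 -0.12  0.  ]
```

No lateral force, and the lugs are in the slots (underside ≈65.7). Next I'll press onto the spring.

```bash
python3 -m pendant '[[[0,0,0,2,0],[0,0,0,4,0],[0,0,0,6,0],[0,0,0,8,0],[0,0,0,10,0]]]' 50;python3 -m pendant '[[[0,0,0,0,0],[0,0,0,0,0],[0,0,0,0,0]]]' 50 ; python3 -c "
from w import *
rel([477.2,188.9,102],15.2)
c=r.observe();print(np.round(c['ft_torque'],2))
c,p,P=shot('w10'); cv2.imwrite('pics/w10c.png',zoom(p,245,195,400,320,5))"
```

```text
time: 8.72
ee_pos: [477.4, 189.2, 102.8]
orientation: [[0.965, 0.264, 0.001], [0.264, -0.965, 0.0], [0.001, -0.0, -1.0]]
force: [-1.9, -1.5, 9.1]
opening: 39.0
time: 8.97
ee_pos: [477.5, 189.2, 103.0]
orientation: [[0.965, 0.264, 0.001], [0.264, -0.965, 0.0], [0.001, -0.0, -1.0]]
force: [-3.1, -1.4, 7.8]
opening: 38.9
t 8.97 tcp [477.5 189.2 103. ] yaw 15.3 f [-3.1 -1.4  7.8] open 38.9 j6 3.5
shift [-0.3  0.2  1. ]
turn rad 0.0017
[-0.22  0.46  0.02]
cam at [455.9 268.7 248.4] tcp [477.5 189.2 103. ]
```

View pics/w10c.png

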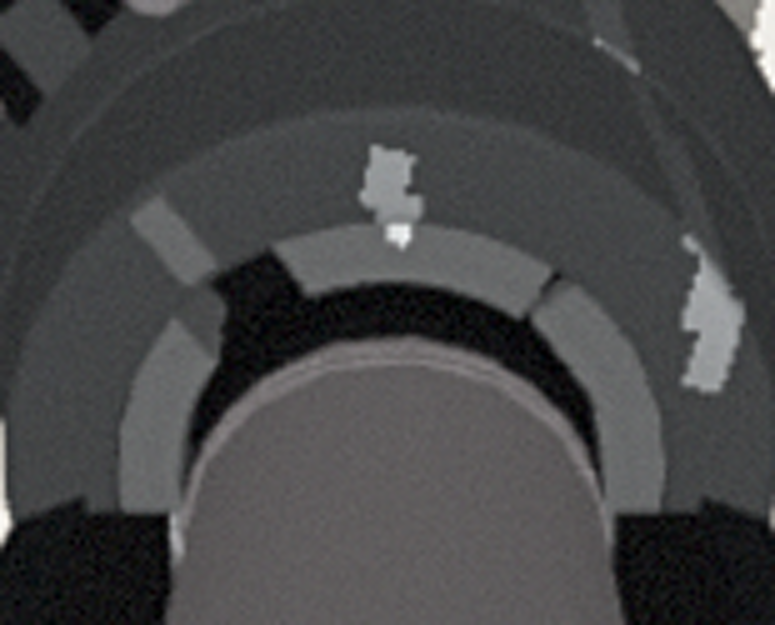

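The slot now looks open in the picture, so the lug has gone down through it. F_z≈8.5 N puts the spring at about 5–6 mm, so I'll press further and relieve the sideways 3 N.

```bash
python3 -m pendant '[[[0,-0.3,0,1,0],[0,-0.5,0,2,0],[0,-0.5,0,2.5,0],[0,-0.5,0,2.5,0],[0,-0.5,0,2.5,0]]]' 55; python3 -c "
from w import *
rel([477.2,188.9,102],15.2)
c=r.observe();print(np.round(c['ft_torque'],2))"
```

```text
time: 9.43
ee_pos: [477.4, 189.2, 101.0]
orientation: [[0.965, 0.264, 0.002], [0.264, -0.965, 0.0], [0.002, -0.0, -1.0]]
force: [-2.6, -1.9, 10.4]
opening: 38.9
t 9.43 tcp [477.4 189.2 101. ] yaw 15.3 f [-2.6 -1.9 10.4] open 38.9 j6 3.5
shift [-0.3  0.2 -1. ]
turn rad 0.0018
[-0.29  0.54 -0.02]
```

Travel is now ≈8 mm. I'll turn clockwise in stages, watching the forces.

```bash
python3 -m pendant '[[[0,0,0,0,0.08],[0,0,0,0,0.18],[0,0,0,0,0.28],[0,0,0,0,0.38],[0,0,0,0,0.45]]]' 55; python3 -c "
from w import *
rel([477.2,188.9,102],-74.8)
s=r.observe();print(np.round(s['ft_torque'],2),'ftool',(np.array(s['orientation']).T@s['force']).round(1))
c,p,P=shot('w11'); cv2.imwrite('pics/w11c.png',zoom(p,225,165,420,320,4))"
```

```text
time: 9.85
ee_pos: [478.2, 189.2, 101.4]
orientation: [[0.982, -0.186, 0.004], [-0.186, -0.982, 0.001], [0.003, -0.001, -1.0]]
force: [-0.5, -1.7, 9.9]
opening: 38.9
t 9.85 tcp [478.2 189.2 101.4] yaw -10.74 f [-0.5 -1.7  9.9] open 38.9 j6 29.6
shift [-1.   0.5 -0.7]
turn rad 1.1181
[-0.36  0.25  0.1 ] ftool [-0.1  1.7 -9.9]
cam at [493.5 270.1 246.9] tcp [478.2 189.2 101.4]
```

View pics/w11c.png

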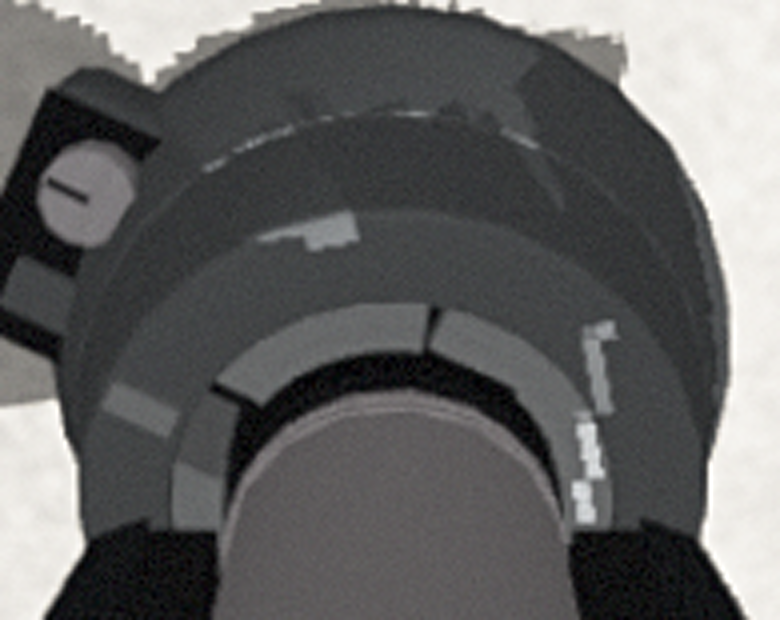

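Turned 26° smoothly (Mz ≈ 0.1 Nm, little sideways force). Continuing.

```bash
python3 -m pendant '[[[0,0,0,0,0.11],[0,0,0,0,0.22],[0,0,0,0,0.33],[0,0,0,0,0.44],[0,0,0,0,0.55]]]' 55; python3 -c "
from w import *
rel([477.2,188.9,102],-74.8)
s=r.observe();print(np.round(s['ft_torque'],2),'ftool',(np.array(s['orientation']).T@s['force']).round(1))"
```

```text
time: 10.32
ee_pos: [478.4, 189.2, 101.4]
orientation: [[0.74, -0.673, 0.004], [-0.673, -0.74, 0.001], [0.002, -0.003, -1.0]]
force: [-0.2, -1.1, 10.3]
opening: 39.0
t 10.32 tcp [478.4 189.2 101.4] yaw -42.29 f [-0.2 -1.1 10.3] open 39.0 j6 61.1
shift [-0.7  1.  -0.6]
turn rad 0.5674
[-0.29  0.21  0.04] ftool [  0.6   0.9 -10.3]
```

```bash
python3 -m pendant '[[[0,0,0,0,0.11],[0,0,0,0,0.22],[0,0,0,0,0.33],[0,0,0,0,0.43],[0,0,0,0,0.5]]]' 55; python3 -c "
from w import *
rel([477.2,188.9,102],-74.8)
s=r.observe();print(np.round(s['ft_torque'],2),'ftool',(np.array(s['orientation']).T@s['force']).round(1))"; python3 -m pendant '[[[0,0,0,0,0.03],[0,0,0,0,0.06],[0,0,0,0,0.06]]]' 55; python3 -c "
from w import *
rel([477.2,188.9,102],-74.8)
s=r.observe();print(np.round(s['ft_torque'],2),'ftool',(np.array(s['orientation']).T@s['force']).round(1))"
```

```text
time: 10.73
ee_pos: [478.3, 189.0, 101.4]
orientation: [[0.327, -0.945, 0.004], [-0.945, -0.327, 0.0], [0.001, -0.003, -1.0]]
force: [-1.3, -2.3, 9.0]
opening: 38.7
t 10.73 tcp [478.3 189.  101.4] yaw -70.89 f [-1.3 -2.3  9. ] open 38.7 j6 89.7
shift [-0.2  1.  -0.6]
turn rad 0.0682
[-0.37  0.29  0.05] ftool [ 1.8  2.  -9. ]
time: 10.98
ee_pos: [478.3, 189.0, 101.4]
orientation: [[0.273, -0.962, 0.004], [-0.962, -0.273, 0.0], [0.001, -0.004, -1.0]]
force: [-0.8, -3.1, 9.8]
opening: 38.7
t 10.98 tcp [478.3 189.  101.4] yaw -74.14 f [-0.8 -3.1  9.8] open 38.7 j6 93.0
shift [-0.2  1.1 -0.6]
turn rad 0.0115
[-0.44  0.18 -0.  ] ftool [ 2.8  1.6 -9.8]
```

No stop torque yet, so I'll creep on until it rises.

```bash
for i in 1; do python3 -m pendant '[[[0,0,0,0,0.02],[0,0,0,0,0.04],[0,0,0,0,0.04]]]' 55 >/dev/null; done; python3 -c "
from w import *
rel([477.2,188.9,102],-74.8)
s=r.observe();print(np.round(s['ft_torque'],2))"; python3 -m pendant '[[[0,0,0,0,0.02],[0,0,0,0,0.04],[0,0,0,0,0.04]]]' 55 >/dev/null; python3 -c "
from w import *
rel([477.2,188.9,102],-74.8)
s=r.observe();print(np.round(s['ft_torque'],2))"
```

```text
t 11.23 tcp [478.3 189.  101.4] yaw -76.4 f [-1.3 -2.   9.7] open 39.2 j6 95.3
shift [-0.2  1.1 -0.6]
turn rad -0.0278
[-0.36  0.29  0.08]
t 11.48 tcp [478.7 188.8 101.4] yaw -78.64 f [-0.1 -2.6 10. ] open 38.9 j6 97.5
shift [-0.4  1.4 -0.6]
turn rad -0.0669
[-0.61  0.14  0.27]
```

```bash
python3 -m pendant '[[[0,0,0,0.5,0.02],[0,0,0,1,0.03],[0,0,0,1,0.03],[0,0,0,1,0.03]]]' 58; python3 -c "
from ov import *
rel([477.2,188.9,102],-74.8)
s=r.observe();print(np.round(s['ft_torque'],2))
c,p,P=shot('w12'); cv2.imwrite('pics/w12c.png',zoom(p,225,165,420,320,4))
for n in ('top','side'):
    q,d=r.read_camera(n); cv2.imwrite(f'pics/{n}9.png',q)
print(wproj(c,[478.1,187.6,74]))
"
```

```text
time: 11.82
ee_pos: [478.8, 188.9, 101.2]
orientation: [[0.169, -0.986, 0.005], [-0.986, -0.169, -0.0], [0.001, -0.005, -1.0]]
force: [-1.8, -3.3, 14.3]
opening: 39.1
t 11.82 tcp [478.8 188.9 101.2] yaw -80.24 f [-1.8 -3.3 14.3] open 39.1 j6 99.1
shift [-0.3  1.5 -0.8]
turn rad -0.095
[-0.62  0.42  0.68]
cam at [560.  202.6 247. ] tcp [478.8 188.9 101.2]
[324.93072823 292.45268097]
```

View pics/w12c.png

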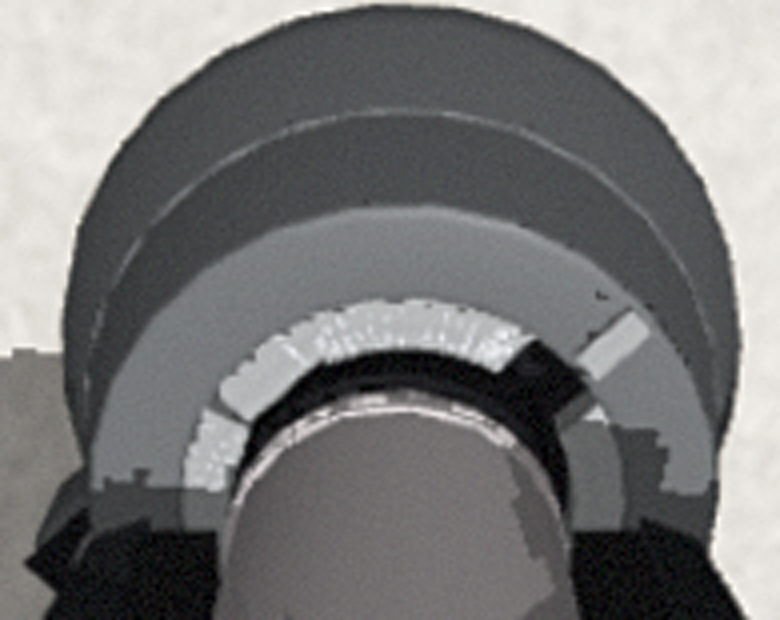

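View pics/side9.png

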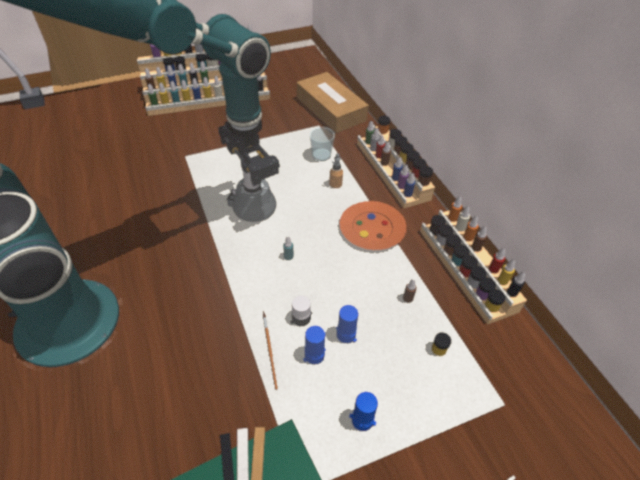

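The Mz jump to 0.68 Nm means the jar is firmly at its stop. F_z≈14 N means the plate is nearly or fully down. The bystanders look untouched. I'll let it settle and check that it holds.

```bash
python3 -m pendant '[[[0,0,0,0,0],[0,0,0,0,0],[0,0,0,0,0],[0,0,0,0,0],[0,0,0,0,0]]]' 58; python3 -m pendant '[[[0,0,0,0,0],[0,0,0,0,0],[0,0,0,0,0],[0,0,0,0,0],[0,0,0,0,0]]]' 58; python3 - <<'E'
from ov import *
rel([477.2,188.9,102],-74.8)
s=r.observe();print(np.round(s['ft_torque'],2))
c,p,P=shot('w13'); t=s["ee_pos"]; y=np.arctan2(s["orientation"][1][0],s["orientation"][0][0]); x_=np.array([np.cos(y),np.sin(y)]);y_=np.array([np.sin(y),-np.cos(y)])
j=np.array(t[:2])+.5*x_+1.5*y_; print("jar axis",j.round(1))
overlay("o13",c,p,*j,t[2]-46,np.degrees(y)+127.8,(245,195,400,330),5)
a=cv2.imread("pics/top0.png").astype(int);b=cv2.imread("pics/top9.png").astype(int)
E
```

```text
time: 12.38
ee_pos: [478.7, 188.8, 101.2]
orientation: [[0.169, -0.986, 0.005], [-0.986, -0.169, -0.0], [0.001, -0.004, -1.0]]
force: [-2.0, -3.1, 14.2]
opening: 38.9
time: 12.8
ee_pos: [478.8, 188.9, 101.2]
orientation: [[0.169, -0.986, 0.005], [-0.986, -0.169, -0.0], [0.001, -0.005, -1.0]]
force: [-1.8, -2.4, 15.5]
opening: 38.8
t 12.8 tcp [478.8 188.9 101.2] yaw -80.24 f [-1.8 -2.4 15.5] open 38.8 j6 99.1
shift [-0.3  1.5 -0.8]
turn rad -0.095
[-0.56  0.47  0.68]
cam at [560.  202.6 247. ] tcp [478.8 188.9 101.2]
jar axis [477.4 188.1]
```

View pics/o13.png

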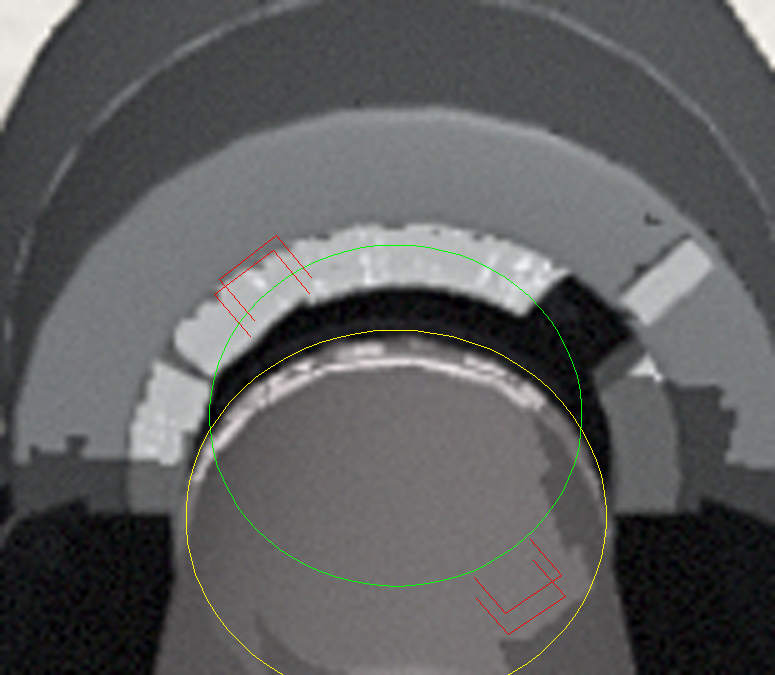

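View pics/top9.png

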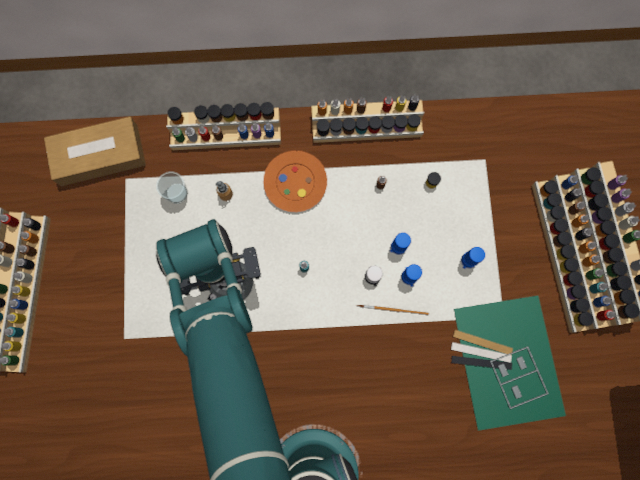

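Stable, but with the stop torque on, F_z rose 4 N for only 0.2 mm of travel, probably from friction at the stop. I'll ease the torque a little, staying at the stop, and press slightly deeper for margin.

```bash
python3 -m pendant '[[[0,0,0,0.5,-0.02],[0,0,0,1,-0.02],[0,0,0,1.5,-0.02],[0,0,0,1.5,-0.02],[0,0,0,1.5,-0.02]]]' 58; python3 -m pendant '[[[0,0,0,0,0],[0,0,0,0,0],[0,0,0,0,0]]]' 58; python3 -c "
from h import *
s=r.observe();print(np.round(s['ft_torque'],2)); rel([0,0,0],-74.8)"
```

```text
time: 13.27
ee_pos: [478.9, 188.9, 100.4]
orientation: [[0.188, -0.982, 0.005], [-0.982, -0.188, -0.0], [0.001, -0.005, -1.0]]
force: [-4.0, -3.8, 18.5]
opening: 39.1
time: 13.52
ee_pos: [478.9, 188.9, 100.4]
orientation: [[0.188, -0.982, 0.005], [-0.982, -0.188, -0.0], [0.001, -0.005, -1.0]]
force: [-3.6, -4.1, 19.4]
opening: 39.1
[-0.73  0.75  0.42]
t 13.52 tcp [478.9 188.9 100.4] yaw -79.15 f [-3.6 -4.1 19.4] open 39.1 j6 98.0
shift [ 95.3 506.4  98.1]
turn rad -0.0759
```

The TCP went down another 0.8 mm (≈9 mm travel) with torque still held at the stop (0.42 Nm). One last check: has the jar slipped upward in the grip?

```bash
python3 - <<'E'
from ov import *
c,p,P=shot('w14'); a=cv2.imread('pics/w5.png')
cv2.imwrite('pics/cmp.png',np.hstack([zoom(a,250,240,400,420,2.6),zoom(p,250,240,400,420,2.6)]))
E
```

```text
cam at [559.9 204.2 246.2] tcp [478.9 188.9 100.4]
```

View pics/cmp.png

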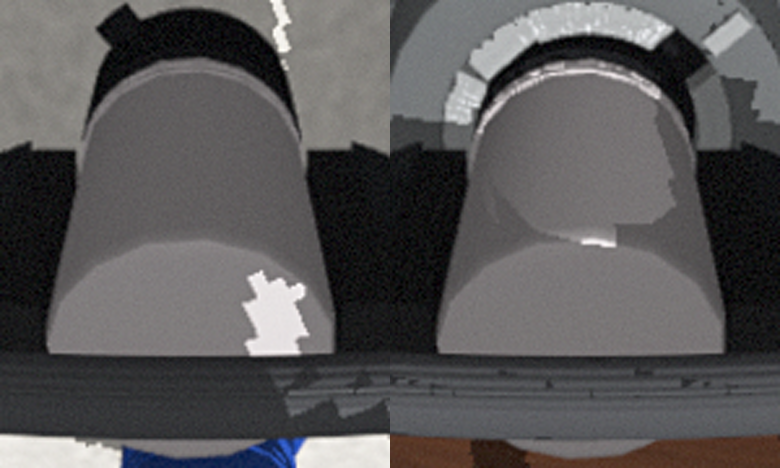

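The jar sits the same in the grip (its top edge at row 240 before, 243 now, in the enlarged crops), so there is no meaningful slip. I'm handing it in.

```bash
python3 -c "
from plant import r
r.job_done(); s=r.observe(); print(s['time'],s['force'],s['opening'],s['ee_pos'])"
```

```text
the job is handed in; nothing more can be done
the job is handed in; nothing more can be done
```

The tall white jar is in the mixer, locked at its stop and held pressed down by the gripper; I handed the job in at about 13.6 s.

- **What I did:** I gripped the tall white jar, lowered its lugs through the entry slots with no contact force, and pressed it onto the spring. I then turned it clockwise until the stop pushed back. The gripper turned about 95° in all, eased back about 1° at the end, and still holds with 58 N.
- **Last checks:**
  - The stop torque was steady at 0.42 Nm.
  - The downward push was about 19 N, more than the 13 N the spring needs to go fully down.
  - By the arm's height the plate is about 9 mm down, past the 6.5 mm it needs to run.
  - The jar showed no real slip in the grip, and the other things looked unmoved in both overhead views.
- **What disagreed:**
  - Before I pressed the last bit, the force reading suggested about 7.5 mm of travel, while the arm's height suggested about 8.5 mm. Friction at the stop probably adds to the final force too.
  - A sideways force of about 5 N remains.
  - Once locked, the lugs sit under the ledge out of sight, so the lock is judged from torque, angle and height, not from a picture.

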